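# Show the cook's helper what goes into the gold bowl

## Task

Show a watching helper what to put into the gold bowl. With the fingertips held two or three centimetres above the middle of its top, point down at the egg in the front half of the worktop (not the one at the back wall) and stay there for two seconds, then point at the pomegranate in the same way for two seconds, and last point down into the middle of the bowl, fingertips at about the height of its rim or a few centimetres above, and finish there, still pointing. Touch and move nothing, and travel well above the things so that you never point at the garlic bulb, the netted apple or the salt shaker.

Things in the scene. Friction and masses are not known exactly. Their poses are not given: they have to be found in the camera images.
- egg: plain off-white egg lying on its side, 58 x 45 mm and 45 mm high, loose and easily rolled, out in the open in the front half of the worktop (another egg, at the back wall beside the hob, is not meant); origin at the centre of its underside, x along its length, z up
- egg_top (a point): highest point of the egg, 45 mm above the worktop
- pomegranate: orange-pink pomegranate with a small pointed crown on top, 86 mm across and 94 mm high, standing loose and leaning by a few degrees at most; origin at the centre of its underside, z up
- pomegranate_top (a point): tip of the pomegranate's crown, 94 mm above the worktop, over its centre
- bowl: empty gold-coloured round metal bowl, 182 mm across and 68 mm high, 5 mm thick bottom, loose; origin at the centre of its underside, z up. (To the right the worktop ends at a tall grey wall pier, x 0.38 to 1.01 m, y -0.79 to -0.49 m: an arm that starts to the right of it must be drawn in before it swings over the worktop)
- bowl_rim (a point): centre of the bowl's open mouth, level with its rim, 68 mm above the worktop
- garlic: whitish-pink garlic bulb in the front half of the worktop, 56 mm across and 56 mm high, loose (not to be pointed at); origin at the centre of its underside
- garlic_top (a point): top of this garlic bulb, 56 mm above the worktop
- apple: apple in a bright red foam net, 87 x 88 mm and 101 mm high with the net's frayed end, fixed to the worktop, in the front half of the worktop (not to be pointed at); origin at its underside below the middle
- apple_top (a point): top of the apple's body, 87 mm above the worktop
- shaker: clear and grey salt shaker, 44 mm across and 90 mm high, standing loose (not to be pointed at); origin at the centre of its underside
- shaker_top (a point): top of the salt shaker, 90 mm above the worktop
Things that resemble listed ones, but are neither listed nor needed, are in the scene too. What is shaped like the egg but orange or purple is not meant.

How it is judged:
By the outcome, as a careful person would: the job done as asked, in the order asked, and still so for the second after the job is handed in, with the robot touching nothing.
It also fails if it takes over 51 s, if anything falls off the work surface, if the arm or the gripper's body presses on something with over 40 N, if the wrist force passes 120 N, or if a joint passes its speed limit or range.

## Robot

A 6-joint arm with a two-finger parallel gripper is mounted at the origin on a cart in front of the work surface, level with it; the furniture and walls round the work are solid. World frame = base frame: x ahead of the robot, y to its left, z up, the work surface at z = 0. Lengths are in mm, angles in degrees, forces in N, time in s.
With the tool pointing down it reaches from about 300 to 850 mm from the base axis. Payload 4.2 kg.
Tool frame: the origin (TCP) lies at the very end of the fingers, on their centre line; the grasp point (between the pads) lies 19 mm behind it; z points along the fingers, y is the direction in which the jaws open and shut (so a half turn about z gives the same grasp; the last joint's range is limited). The gripper opens to 91 mm and grips with 3 to 60 N. Pads are 32 mm wide; open, the fingers measure 118 mm over their backs; the gripper's body (76 mm by 178 mm) begins 60 mm behind the grasp point.
Start: joints at [74.141, 18.312, 89.639, -0, 72.044, -1.146], TCP at [146.044, 556.16, 213.976] pointing down, gripper open.
Joint ranges: [-177.97, 177.97], [-48.28, 115.42], [12.27, 149.76], [-77.06, 257.06], [2.81, 150.46], [-146.56, 146.56]. Speed limits (degrees/s): [147.25, 147.25, 180, 180, 180, 180].

## Interface

Orientations are given as [roll, pitch, yaw] about the fixed x, y, z axes, in that order (R = Rz(yaw) Ry(pitch) Rx(roll)).
In Python, from workcell import telemetry, grab_frame, job gives the robot as it stands.
- The arm moves only by the tool drive_tool, never from a script. Its argument "moves" is a list of rows, each an object of numbers: "claw": the closure, from -1 (fully open) to 1 (shut); "dx", "dy", "dz": the shift along the tool's x, y, z in units of 20 mm (1.0 is 20 mm); "yaw": the turn about the tool's z in units of 0.15 rad (1.0 is 0.15 rad). In form: [{"claw": .., "dx": .., "dy": .., "dz": .., "yaw": ..}, ...]. A call has 1 to 5 rows; each row shifts and turns the pose as measured when the row begins, along the tool's axes as they then stand; what a row does not reach is not made up. A row lasts 1/8 s, in which the tool goes at most 62.5 mm and 10.7 degrees, less where a joint would pass 70% of its speed; a pose out of reach is approached as far as the arm can. A call with a number of a shift or a turn outside -1 to 1 is refused whole. A call with a gripper value outside its range is refused whole. The fingers move at their own pace and stop on an object; "grip_force" is the grip in N (left out, the last holds). Time passes only in rows, so rows that do not move let the fingers close. It gives the time, the measured TCP pose, the force and the opening at its end, in the units of the state.
- telemetry.state(): the state, without advancing time (a new reading comes with each control period).
- grab_frame(name): name is "scene" or "top" or "wrist"; returns a dict with "color" (480x640x3 uint8, blue, green, red), "vertical_fov" (degrees; the focal length in pixels is half the picture's height over the tangent of half this angle, whatever the lens; pixels are square), "cx", "cy" (the principal point, pixels), "pose" (4x4, takes a point from camera to world coordinates). Camera axes: x right, y down, z forward; pixel columns grow to the right and rows downward; lengths in mm; the calibration is good to about 2 mm. The wrist camera is an equidistant fisheye: a pixel r from the principal point sees the ray r / f radians off the axis. A picture is of the moment at which its call begins. There is no depth.
- job.job_done(): hands the job in, once; it reports no verdict.
The state is a dict: "time_s": time; "qpos": joint angles; "qvel": joint speeds; "effort": joint torques, N m; "ee_pos": TCP position; "ee_rot": TCP orientation; "force": force on the tool from outside, world axes, zero at the start; "torque": the same for the moment, N m; "gripper_width": finger opening in mm.
Only numpy, scipy, OpenCV 4.12 (cv2) and the standard library are available. Lean on these libraries where they do the work, as an engineer would, in place of code of your own. Each camera call takes 0.05 s, during which the arm holds its last target.

## Working session

There is one attempt and no reset: what is moved stays moved. The work goes in short steps, Python scripts to look and compute and a tool call to move; the robot and the scene stay as the last step left them, time stands still between calls to the robot, and variables do not carry over. Pictures are saved under pics/ and viewed, and the job is handed in when it is done.

Besides the shell and the picture viewer there is one more tool, called after "Request:" by a JSON object that holds its "op" and its "data". drive_tool: Moves the arm, as the interface text tells. Its arguments: {"type":"object","properties":{"moves":{"type":"array"},"grip_force":{"type":"number"}},"required":["moves"]}

```bash
mkdir -p pics
cat > h.py <<'E'
import numpy as np, cv2, json, pickle
from workcell import telemetry, grab_frame, job
def snap(n,tag):
    f=grab_frame(n); cv2.imwrite(f'pics/{tag}.png',f['color']); pickle.dump(f,open(f'pics/{tag}.pkl','wb')); return f
def ray(f,u,v,fish=False):
    P=np.array(f['pose'],float); F=240/np.tan(np.radians(f['vertical_fov'])/2)
    d=np.array([(u-f['cx'])/F,(v-f['cy'])/F,1.])
    if fish:
        r=np.hypot(d[0],d[1]); d=np.array([d[0]/r*np.sin(r),d[1]/r*np.sin(r),np.cos(r)]) if r>1e-9 else np.array([0,0,1.])
    return P[:3,3],P[:3,:3]@(d/np.linalg.norm(d))
def plane(f,u,v,z,fish=False):
    o,d=ray(f,u,v,fish); return o+d*(z-o[2])/d[2]
def tri(*rs):
    A=sum(np.eye(3)-np.outer(d,d) for o,d in rs); b=sum((np.eye(3)-np.outer(d,d))@o for o,d in rs)
    p=np.linalg.solve(A,b); return p,[np.linalg.norm(np.cross(p-o,d)) for o,d in rs]
E
python3 - <<'E'
from h import *
for n in ['scene','top','wrist']:
    f=snap(n,n+'0'); print(n,f['vertical_fov'],f['cx'],f['cy'],np.round(f['pose'],2).tolist())
print(telemetry.state())
E
```

```text
scene 48.83384914552478 325.4984129707108 233.73002533880074 [[0.51, -0.65, 0.56, -3.18], [-0.86, -0.39, 0.33, -343.82], [0.0, -0.65, -0.76, 879.82], [0.0, 0.0, 0.0, 1.0]]
top 52.99114991812053 318.67971638579417 234.47140907145388 [[0.01, -0.99, 0.13, 476.29], [-1.0, -0.01, 0.04, -19.36], [-0.04, -0.13, -0.99, 1068.25], [0.0, 0.0, 0.0, 1.0]]
wrist 65.70646984690485 324.11557717683445 240.65009089713965 [[0.25, 0.93, 0.27, 70.25], [0.97, -0.24, -0.07, 575.12], [-0.0, 0.28, -0.96, 385.57], [0.0, 0.0, 0.0, 1.0]]
{'time_s': 0.15, 'qpos': array([ 7.41398332e+01,  1.83423585e+01,  8.96913007e+01,  1.17406491e-03,
        7.20434673e+01, -1.14608307e+00]), 'qvel': array([ 0.04068446, -0.13219744, -0.11131118,  0.04136429, -0.07288055,
        0.04690315]), 'effort': array([-7.52129999e-04, -4.12775731e+01, -2.32155365e+01,  7.25714955e-02,
        4.32893378e-02, -1.05168485e-04]), 'ee_pos': array([145.93628125, 555.77211126, 213.31567949]), 'ee_rot': array([-1.79922911e+02, -2.65881757e-03,  1.65285552e+02]), 'force': array([0.37299355, 0.24367652, 0.04073543]), 'torque': array([-0.01469923,  0.02270396, -0.0103508 ]), 'gripper_width': 91.02972574123318}
```

View pics/scene0.png

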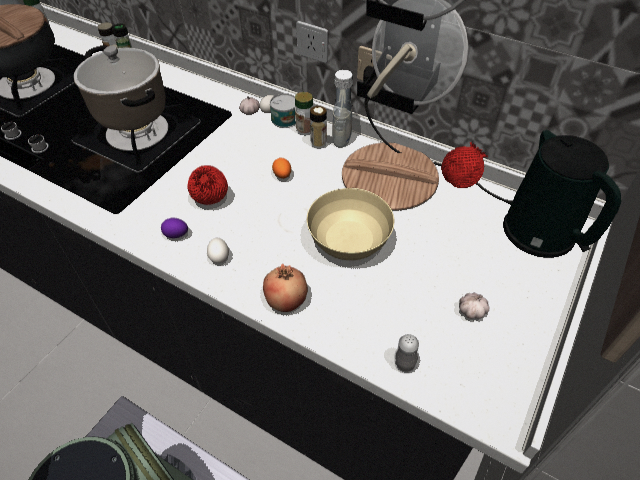

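View pics/top0.png

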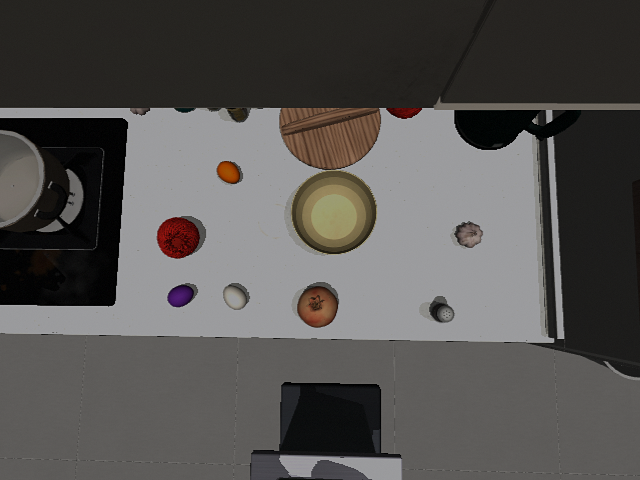

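View pics/wrist0.png

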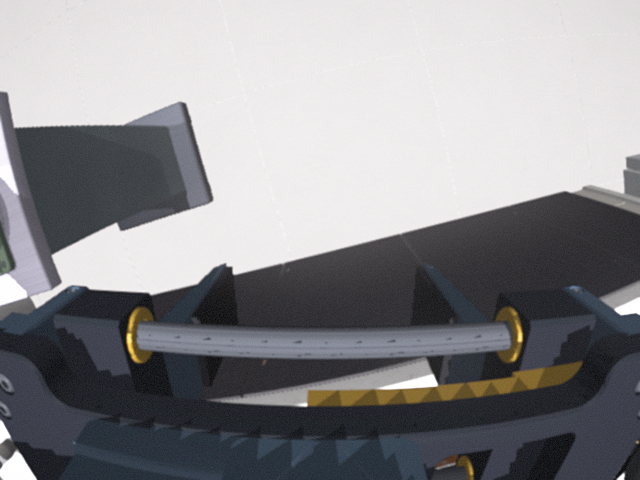

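The scene picture shows the target egg at (218,250), the pomegranate at (285,288), the bowl at (350,225), the netted apple at (208,185), the garlic at (474,306) and the shaker at (407,352). In the top picture they are at (235,296), (317,306), (334,212), (179,238), (468,235) and (443,311). The wrist view shows only the floor and the counter edge.

Run:
```python
from h import *
S=pickle.load(open('pics/scene0.pkl','rb'));T=pickle.load(open('pics/top0.pkl','rb'))
a=S['color'][240:320,200:320];b=T['color'][190:330,150:360]
cv2.imwrite('pics/ca.png',cv2.resize(S['color'][180:320,190:400],None,fx=3.8,fy=3.8,interpolation=2))
cv2.imwrite('pics/cb.png',cv2.resize(T['color'][160:330,200:390],None,fx=3.5,fy=3.5,interpolation=2))
def tr(n,s,t,z):
    p,r=tri(ray(S,*s),ray(T,*t)); print(n,'tri',p.round(1),np.round(r,1),'S',plane(S,*s,z).round(1),'T',plane(T,*t,z).round(1))
tr('egg',(218,250),(235,296),22); tr('pomc',(285,289),(317.5,306.5),43); tr('crown',(286,268),(317,301),94)
tr('apple',(208,185),(179,238),43);tr('garlic',(474,306),(468,235),28);tr('shaker',(408,340),(445,313),85)
```

```text
egg tri [481.1 199.6  22.2] [1.6 1.6] S [482.  198.4  22. ] T [480.1 200.9  22. ]
pomc tri [461.6  19.3  36.6] [1.8 1.8] S [459.   15.1  43. ] T [460.6  20.6  43. ]
crown tri [472.7  19.4  91.2] [0.6 0.6] S [471.3  17.5  94. ] T [472.3  19.8  94. ]
apple tri [603.8 319.8  48.7] [2.4 2.4] S [609.1 322.1  43. ] T [603.2 323.7  43. ]
garlic tri [ 620.5 -306.6   20.4] [3.5 3.5] S [ 617.3 -309.8   28. ] T [ 617.8 -301.3   28. ]
shaker tri [ 453.2 -238.    84.7] [1.9 1.9] S [ 454.2 -239.5   85. ] T [ 452.3 -236.3   85. ]
```

View pics/ca.png

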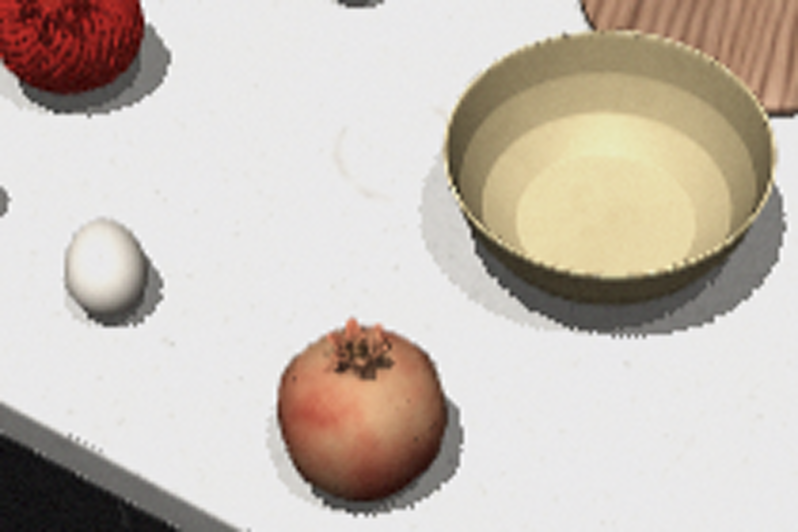

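View pics/cb.png

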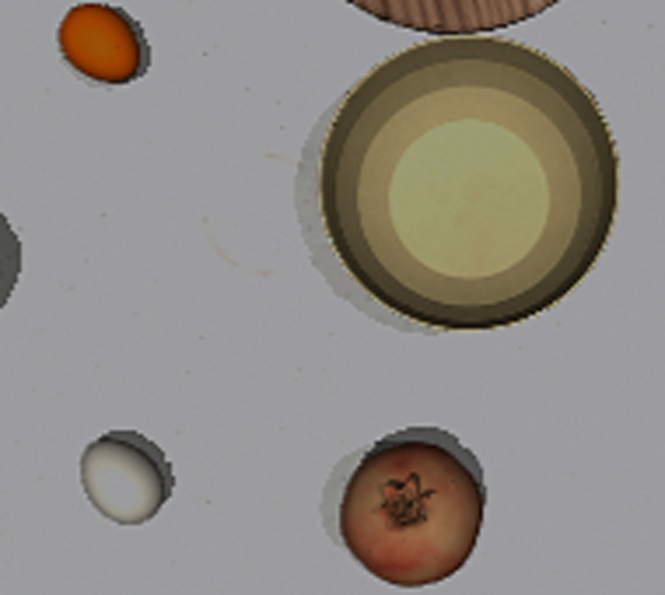

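Run:
```python
from h import *
S=pickle.load(open('pics/scene0.pkl','rb'));T=pickle.load(open('pics/top0.pkl','rb'))
def tr(n,s,t,z):
    p,r=tri(ray(S,*s),ray(T,*t)); print(n,'tri',p.round(1),np.round(r,1),'S',plane(S,*s,z).round(1),'T',plane(T,*t,z).round(1))
tr('crown',(285,272.6),(316,302.9),88); tr('rim',(350.8,220.5),(334.1,212),68)
def circ(P):
    A=np.c_[P[:,:2],np.ones(len(P))];s=np.linalg.lstsq(A,(P[:,:2]**2).sum(1),rcond=None)[0];c=s[:2]/2;return c.round(1),round(np.sqrt(s[2]+c@c),1)
sp=[(446,150),(500,60),(610,30),(720,70),(776,155),(735,235),(610,278),(490,232)]
tp=[(321,182),(618,182),(469,36),(469,328),(365,82),(573,82),(365,286),(573,286)]
for z in(64,68,72):print(z,circ(np.array([plane(S,190+a/3.8,180+b/3.8,z) for a,b in sp])),circ(np.array([plane(T,200+a/3.5,160+b/3.5,z) for a,b in tp])))
# egg & pom masks
for nm,F,box in(('egg',S,(195,225,245,280)),('egg',T,(217,275,255,315)),('pom',S,(255,262,320,325)),('pom',T,(290,280,350,335))):
    x0,y0,x1,y1=box;c=F['color'][y0:y1,x0:x1].astype(int)
    if nm=='pom': m=(c[...,2]-c[...,0]>25)
    else:
        h=c[...,2]-c[...,0]; print(h.max(), np.percentile(c.max(2),[10,50,90]));continue
    n,l,s,cc=cv2.connectedComponentsWithStats(m.astype(np.uint8));k=1+s[1:,4].argmax();bx=s[k]
    u,v=bx[0]+x0+bx[2]/2-.5,bx[1]+y0+bx[3]/2-.5;print(nm,bx,u,v,plane(F,u,v,43).round(1),cc[k]+[x0,y0])
```

```text
crown tri [469.2  21.1  79.5] [1.5 1.5] S [465.  16.  88.] T [468.5  22.   88. ]
rim tri [660.9 -14.5  62.8] [2.5 2.5] S [658.1 -18.6  68. ] T [658.6 -12.5  68. ]
64 (array([665.2, -14. ]), np.float64(90.3)) (array([659.8, -12.1]), np.float64(89.2))
68 (array([661.9, -15.6]), np.float64(89.8)) (array([659. , -12.1]), np.float64(88.9))
72 (array([658.7, -17.3]), np.float64(89.4)) (array([658.3, -12.2]), np.float64(88.5))
20 [191.  233.  234.1]
19 [ 85. 157. 159.]
pom [   8    1   45   49 1603] 285.0 287.0 [462.9  17.6  43. ] [284.63880225 287.79725515]
pom [   7    7   41   40 1246] 317.0 306.5 [460.6  21.6  43. ] [317.16372392 306.74157303]
```

Request:
{"op": "drive_tool", "data": {"moves": [{"claw":1,"dx":-0.5,"dy":-0.3,"dz":0,"yaw":0},{"claw":1,"dx":-1,"dy":-0.62,"dz":0,"yaw":0},{"claw":1,"dx":-1,"dy":-0.62,"dz":0,"yaw":0},{"claw":1,"dx":-1,"dy":-0.62,"dz":0,"yaw":0},{"claw":1,"dx":-1,"dy":-0.62,"dz":0,"yaw":0}]}}

```text
time_s: 0.78
ee_pos: [221.6, 474.8, 212.1]
ee_rot: [-179.7, 0.1, 165.4]
force: [0.2, -0.4, 0.0]
gripper_width: 44.4
```

Request:
{"op": "drive_tool", "data": {"moves": [{"claw":1,"dx":-1,"dy":-0.62,"dz":0,"yaw":0},{"claw":1,"dx":-1,"dy":-0.62,"dz":0,"yaw":0},{"claw":1,"dx":-1,"dy":-0.62,"dz":0,"yaw":0},{"claw":1,"dx":-1,"dy":-0.62,"dz":0,"yaw":0},{"claw":1,"dx":-1,"dy":-0.62,"dz":0,"yaw":0}]}}

```text
time_s: 1.4
ee_pos: [306.4, 382.5, 212.3]
ee_rot: [-179.6, 0.1, 165.3]
force: [0.3, 0.0, -1.0]
gripper_width: 0.2
```

Request:
{"op": "drive_tool", "data": {"moves": [{"claw":1,"dx":-1,"dy":-0.62,"dz":0,"yaw":0},{"claw":1,"dx":-1,"dy":-0.62,"dz":0,"yaw":0},{"claw":1,"dx":-1,"dy":-0.62,"dz":0,"yaw":0},{"claw":1,"dx":-0.7,"dy":-0.4,"dz":0,"yaw":0},{"claw":1,"dx":0,"dy":0,"dz":0,"yaw":0}]}}

```text
time_s: 2.02
ee_pos: [369.3, 313.4, 212.5]
ee_rot: [-179.5, 0.1, 165.1]
force: [-0.5, 0.0, 0.3]
gripper_width: 0.5
```

Request:
{"op": "drive_tool", "data": {"moves": [{"claw":1,"dx":-1,"dy":-0.6,"dz":0,"yaw":0},{"claw":1,"dx":-1,"dy":-0.6,"dz":0,"yaw":0},{"claw":1,"dx":-1,"dy":-0.6,"dz":0,"yaw":0},{"claw":1,"dx":-1,"dy":-0.6,"dz":0,"yaw":0},{"claw":1,"dx":-1,"dy":-0.6,"dz":0,"yaw":0}]}}

```text
time_s: 2.65
ee_pos: [449.8, 230.9, 212.9]
ee_rot: [-179.6, -0.0, 165.4]
force: [0.3, 0.6, -0.2]
gripper_width: 0.3
```

Request:
{"op": "drive_tool", "data": {"moves": [{"claw":1,"dx":-0.8,"dy":-0.5,"dz":0,"yaw":0},{"claw":1,"dx":-0.5,"dy":-0.3,"dz":0,"yaw":0},{"claw":1,"dx":-0.2,"dy":-0.1,"dz":0.4,"yaw":0},{"claw":1,"dx":0,"dy":0,"dz":1,"yaw":0},{"claw":1,"dx":0,"dy":0,"dz":0.5,"yaw":0}]}}

```text
time_s: 3.28
ee_pos: [475.0, 205.7, 173.6]
ee_rot: [-179.7, -0.1, 165.4]
force: [-0.2, 0.2, -0.3]
gripper_width: 0.3
```

Run:
```python
from h import *
s=telemetry.state();print(s['ee_pos'],s['ee_rot'],s['qpos']);f=snap('wrist','w1');print(np.round(f['pose'],2).tolist());snap('scene','s1');snap('top','t1')
cv2.imwrite('pics/m1.png',np.hstack([cv2.resize(f['color'],(400,300)),cv2.resize(cv2.imread('pics/s1.png'),(400,300))]))
```

```text
[474.98539931 205.7447045  173.58405632] [-1.79685315e+02 -8.67223953e-02  1.65425865e+02] [ 22.27690248  15.05043499 100.49518368  -0.220974    64.71266953
 -53.05435942]
[[0.25, 0.93, 0.26, 399.69], [0.97, -0.24, -0.07, 225.55], [-0.0, 0.27, -0.96, 346.05], [0.0, 0.0, 0.0, 1.0]]
```

View pics/m1.png

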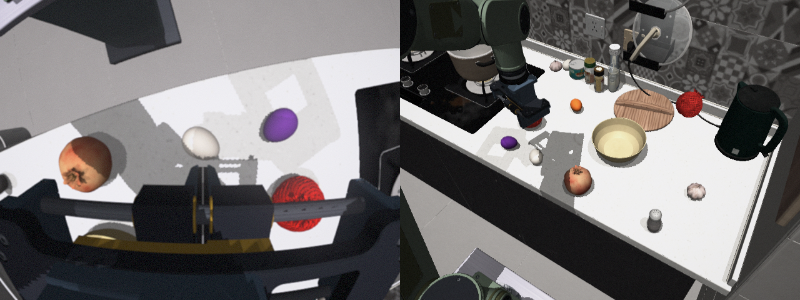

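The wrist view has the egg at about (322,226) and the pomegranate crown at about (120,285), full-size pixels. The fingers are shut and almost over the egg.

Run:
```python
from h import *
L=lambda n:pickle.load(open(f'pics/{n}.pkl','rb'))
S,T,W=L('scene0'),L('top0'),L('w1')
cv2.imwrite('pics/w1c.png',cv2.resize(W['color'][190:330,80:370],None,fx=2.7,fy=2.7,interpolation=2))
def t(n,s,tt,w):
    p,r=tri(ray(S,*s),ray(T,*tt),ray(W,*w,True));print(n,p.round(1),np.round(r,1))
t('egg',(218,250),(235,296),(322,226)); t('crown',(285,271),(316.5,302.5),(120,285))
print(plane(W,322,226,22,True),plane(W,120,285,88,True))
```

```text
egg [479.6 201.   19.5] [3.8 0.7 4.1]
crown [469.5  21.6  80.3] [2.8 0.4 2.7]
[474.97924321 202.3322121   22.        ] [464.96393292  29.23270793  88.        ]
```

View pics/w1c.png

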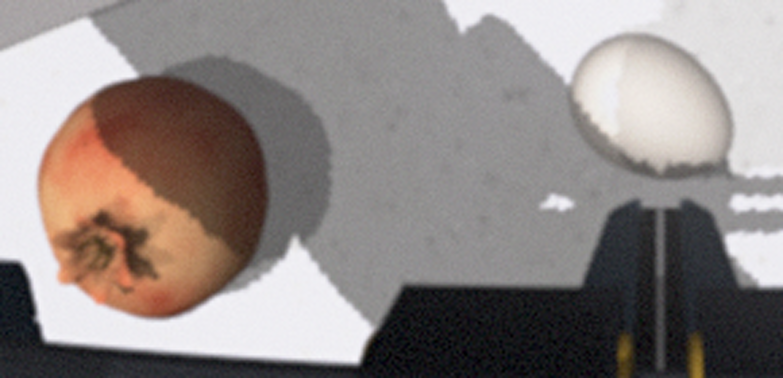

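Request:
{"op": "drive_tool", "data": {"moves": [{"claw":1,"dx":-0.3,"dy":-0.2,"dz":1,"yaw":0},{"claw":1,"dx":0,"dy":0,"dz":1,"yaw":0},{"claw":1,"dx":0,"dy":0,"dz":1,"yaw":0},{"claw":1,"dx":0,"dy":0,"dz":0.8,"yaw":0},{"claw":1,"dx":0,"dy":0,"dz":0.4,"yaw":0}]}}

```text
time_s: 4.05
ee_pos: [483.7, 202.6, 92.9]
ee_rot: [179.9, 0.4, 165.5]
force: [0.3, 1.2, 0.2]
gripper_width: 0.6
```

Request:
{"op": "drive_tool", "data": {"moves": [{"claw":1,"dx":0.2,"dy":-0.1,"dz":0.6,"yaw":0},{"claw":1,"dx":0,"dy":0,"dz":0.3,"yaw":0},{"claw":1,"dx":0,"dy":0,"dz":0.1,"yaw":0},{"claw":1,"dx":0,"dy":0,"dz":0,"yaw":0}]}}

```text
time_s: 4.55
ee_pos: [480.1, 202.2, 72.9]
ee_rot: [179.8, 0.6, 165.5]
force: [0.1, -0.2, 0.1]
gripper_width: 0.5
```

Run:
```python
from h import *
s=telemetry.state();print(s['ee_pos'],s['ee_rot']);snap('scene','s2');f=snap('wrist','w2')
cv2.imwrite('pics/m2.png',np.hstack([cv2.resize(f['color'],(400,300)),cv2.resize(cv2.imread('pics/s2.png')[190:310,140:300],(400,300))]))
```

```text
[480.06615747 202.1915506   72.85479319] [179.8221045    0.55323523 165.54743091]
```

View pics/m2.png

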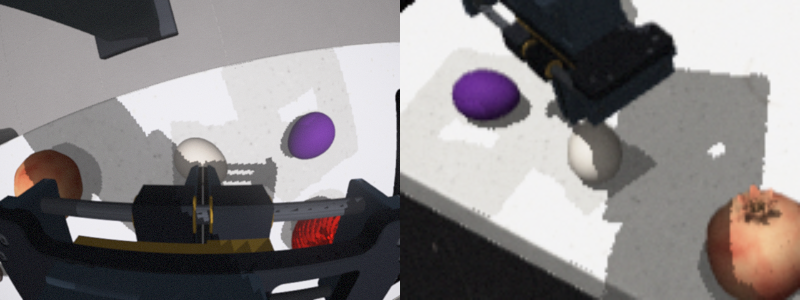

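The fingertips hover over the egg: wrist view egg at about (320,250), scene crop egg at about (595,153) just below the tip. Now I hold.

Request:
{"op": "drive_tool", "data": {"moves": [{"claw":1,"dx":0,"dy":-0.1,"dz":0.1,"yaw":0},{"claw":1,"dx":0,"dy":0,"dz":0,"yaw":0},{"claw":1,"dx":0,"dy":0,"dz":0,"yaw":0},{"claw":1,"dx":0,"dy":0,"dz":0,"yaw":0},{"claw":1,"dx":0,"dy":0,"dz":0,"yaw":0}]}}

```text
time_s: 5.28
ee_pos: [480.1, 200.3, 71.5]
ee_rot: [179.8, 0.6, 165.5]
force: [-0.1, -0.8, -0.2]
gripper_width: 0.6
```

Request:
{"op": "drive_tool", "data": {"moves": [{"claw":1,"dx":0,"dy":0,"dz":0,"yaw":0},{"claw":1,"dx":0,"dy":0,"dz":0,"yaw":0},{"claw":1,"dx":0,"dy":0,"dz":0,"yaw":0},{"claw":1,"dx":0,"dy":0,"dz":0,"yaw":0},{"claw":1,"dx":0,"dy":0,"dz":0,"yaw":0}]}}

```text
time_s: 5.9
ee_pos: [480.2, 200.3, 71.5]
ee_rot: [179.8, 0.6, 165.5]
force: [-0.4, -0.2, -1.0]
gripper_width: 0.4
```

Request:
{"op": "drive_tool", "data": {"moves": [{"claw":1,"dx":0,"dy":0,"dz":0,"yaw":0},{"claw":1,"dx":0,"dy":0,"dz":0,"yaw":0},{"claw":1,"dx":0,"dy":0,"dz":0,"yaw":0},{"claw":1,"dx":0,"dy":0,"dz":0,"yaw":0},{"claw":1,"dx":0,"dy":0,"dz":0,"yaw":0}]}}

```text
time_s: 6.52
ee_pos: [480.2, 200.3, 71.5]
ee_rot: [179.8, 0.6, 165.5]
force: [0.2, 0.8, -0.5]
gripper_width: 0.3
```

Request:
{"op": "drive_tool", "data": {"moves": [{"claw":1,"dx":0,"dy":0,"dz":0,"yaw":0},{"claw":1,"dx":0,"dy":0,"dz":0,"yaw":0},{"claw":1,"dx":0,"dy":0,"dz":0,"yaw":0},{"claw":1,"dx":0,"dy":0,"dz":0,"yaw":0},{"claw":1,"dx":0,"dy":0,"dz":0,"yaw":0}]}}

```text
time_s: 7.15
ee_pos: [480.2, 200.3, 71.5]
ee_rot: [179.8, 0.6, 165.5]
force: [-0.7, -0.7, 0.2]
gripper_width: 0.3
```

Request:
{"op": "drive_tool", "data": {"moves": [{"claw":1,"dx":0,"dy":0,"dz":0,"yaw":0},{"claw":1,"dx":0,"dy":0,"dz":-0.5,"yaw":0},{"claw":1,"dx":0,"dy":0,"dz":-1,"yaw":0},{"claw":1,"dx":0,"dy":0,"dz":-1,"yaw":0},{"claw":1,"dx":0,"dy":0,"dz":-1,"yaw":0}]}}

```text
time_s: 7.78
ee_pos: [478.6, 199.9, 144.0]
ee_rot: [179.8, 0.5, 165.5]
force: [-0.2, 0.4, 0.1]
gripper_width: 0.2
```

Request:
{"op": "drive_tool", "data": {"moves": [{"claw":1,"dx":0,"dy":0,"dz":-1,"yaw":0},{"claw":1,"dx":0,"dy":0,"dz":-1,"yaw":0},{"claw":1,"dx":0,"dy":0,"dz":-1,"yaw":0},{"claw":1,"dx":0,"dy":0,"dz":-0.5,"yaw":0},{"claw":1,"dx":0,"dy":0,"dz":0,"yaw":0}]}}

```text
time_s: 8.4
ee_pos: [478.6, 200.2, 220.9]
ee_rot: [179.6, 0.8, 165.5]
force: [0.3, 0.3, -0.2]
gripper_width: 0.3
```

Request:
{"op": "drive_tool", "data": {"moves": [{"claw":1,"dx":-0.1,"dy":-0.6,"dz":0,"yaw":0},{"claw":1,"dx":-0.2,"dy":-1,"dz":0,"yaw":0},{"claw":1,"dx":-0.2,"dy":-1,"dz":0,"yaw":0},{"claw":1,"dx":-0.2,"dy":-1,"dz":0,"yaw":0},{"claw":1,"dx":-0.2,"dy":-1,"dz":0,"yaw":0}]}}

```text
time_s: 9.02
ee_pos: [469.8, 101.4, 216.3]
ee_rot: [180.0, 0.4, 165.7]
force: [0.5, 0.8, -1.0]
gripper_width: 0.7
```

Request:
{"op": "drive_tool", "data": {"moves": [{"claw":1,"dx":-0.2,"dy":-1,"dz":0,"yaw":0},{"claw":1,"dx":-0.2,"dy":-1,"dz":0,"yaw":0},{"claw":1,"dx":-0.2,"dy":-1,"dz":0,"yaw":0},{"claw":1,"dx":-0.1,"dy":-0.5,"dz":0,"yaw":0},{"claw":1,"dx":0,"dy":0,"dz":0,"yaw":0}]}}

```text
time_s: 9.65
ee_pos: [461.9, 23.7, 212.3]
ee_rot: [-179.8, -0.1, 165.5]
force: [-0.9, 0.3, -0.7]
gripper_width: 0.2
```

Request:
{"op": "drive_tool", "data": {"moves": [{"claw":1,"dx":-0.2,"dy":-0.1,"dz":0.6,"yaw":0},{"claw":1,"dx":0,"dy":0,"dz":1,"yaw":0},{"claw":1,"dx":0,"dy":0,"dz":0.8,"yaw":0},{"claw":1,"dx":0,"dy":0,"dz":0.3,"yaw":0},{"claw":1,"dx":0,"dy":0,"dz":0,"yaw":0}]}}

```text
time_s: 10.28
ee_pos: [465.3, 22.3, 154.0]
ee_rot: [-179.8, -0.2, 165.6]
force: [-0.1, 0.3, 0.1]
gripper_width: 0.6
```

Run:
```python
from h import *
s=telemetry.state();print(s['ee_pos'],s['ee_rot']);snap('scene','s3');f=snap('wrist','w3')
cv2.imwrite('pics/m3.png',np.hstack([cv2.resize(f['color'],(400,300)),cv2.resize(cv2.imread('pics/s3.png')[215:335,205:365],(400,300))]))
```

```text
[465.32469533  22.29182132 153.95838088] [-179.82362768   -0.21905681  165.62689395]
```

View pics/m3.png

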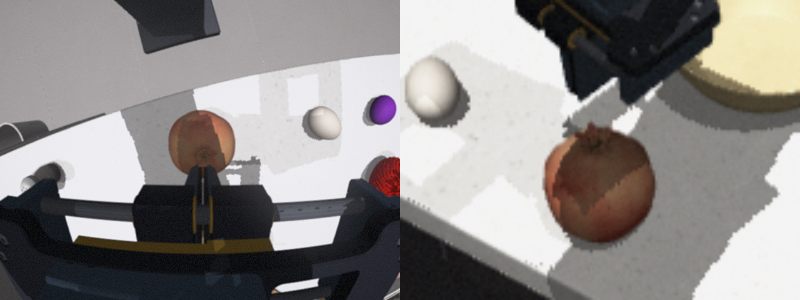

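The crown shows in the wrist view at about (325,252), in line with the fingers. The scene crop shows it just below the tips.

Run:
```python
from h import *
L=lambda n:pickle.load(open(f'pics/{n}.pkl','rb'))
S,T,W,W1=L('scene0'),L('top0'),L('w3'),L('w1')
print(plane(W,325,251,88,True))
p,r=tri(ray(S,285,271),ray(T,316.5,302.5),ray(W1,120,285,True),ray(W,325,251,True));print(p,np.round(r,1))
```

```text
[462.8633988   22.72688132  88.        ]
[468.51847378  21.66799225  79.77437547] [3.9 0.8 1.7 3. ]
```

Request:
{"op": "drive_tool", "data": {"moves": [{"claw":1,"dx":0,"dy":0,"dz":0.7,"yaw":0},{"claw":1,"dx":0,"dy":0,"dz":0.6,"yaw":0},{"claw":1,"dx":0,"dy":0,"dz":0.3,"yaw":0},{"claw":1,"dx":0,"dy":0,"dz":0,"yaw":0}]}}

```text
time_s: 10.88
ee_pos: [466.0, 22.2, 121.0]
ee_rot: [-179.9, -0.1, 165.6]
force: [-0.8, -0.1, 0.9]
gripper_width: 0.5
```

Request:
{"op": "drive_tool", "data": {"moves": [{"claw":1,"dx":0,"dy":0,"dz":0.1,"yaw":0},{"claw":1,"dx":0,"dy":0,"dz":0,"yaw":0},{"claw":1,"dx":0,"dy":0,"dz":0,"yaw":0},{"claw":1,"dx":0,"dy":0,"dz":0,"yaw":0},{"claw":1,"dx":0,"dy":0,"dz":0,"yaw":0}]}}

```text
time_s: 11.5
ee_pos: [466.8, 22.2, 119.7]
ee_rot: [-179.9, 0.0, 165.6]
force: [-0.8, 0.9, 0.6]
gripper_width: 0.3
```

Request:
{"op": "drive_tool", "data": {"moves": [{"claw":1,"dx":0,"dy":0,"dz":0,"yaw":0},{"claw":1,"dx":0,"dy":0,"dz":0,"yaw":0},{"claw":1,"dx":0,"dy":0,"dz":0,"yaw":0},{"claw":1,"dx":0,"dy":0,"dz":0,"yaw":0},{"claw":1,"dx":0,"dy":0,"dz":0,"yaw":0}]}}

```text
time_s: 12.12
ee_pos: [466.8, 22.2, 119.7]
ee_rot: [-179.9, 0.1, 165.6]
force: [0.1, -0.3, 0.1]
gripper_width: 0.7
```

Request:
{"op": "drive_tool", "data": {"moves": [{"claw":1,"dx":0,"dy":0,"dz":0,"yaw":0},{"claw":1,"dx":0,"dy":0,"dz":0,"yaw":0},{"claw":1,"dx":0,"dy":0,"dz":0,"yaw":0},{"claw":1,"dx":0,"dy":0,"dz":0,"yaw":0},{"claw":1,"dx":0,"dy":0,"dz":0,"yaw":0}]}}

```text
time_s: 12.75
ee_pos: [466.8, 22.2, 119.7]
ee_rot: [-179.9, 0.1, 165.6]
force: [0.5, 0.3, -0.4]
gripper_width: 1.0
```

Request:
{"op": "drive_tool", "data": {"moves": [{"claw":1,"dx":0,"dy":0,"dz":0,"yaw":0},{"claw":1,"dx":0,"dy":0,"dz":0,"yaw":0},{"claw":1,"dx":0,"dy":0,"dz":0,"yaw":0},{"claw":1,"dx":0,"dy":0,"dz":0,"yaw":0},{"claw":1,"dx":0,"dy":0,"dz":0,"yaw":0}]}}

```text
time_s: 13.38
ee_pos: [466.8, 22.2, 119.7]
ee_rot: [-179.9, 0.1, 165.6]
force: [-0.3, -0.1, -0.0]
gripper_width: 0.4
```

Request:
{"op": "drive_tool", "data": {"moves": [{"claw":1,"dx":0,"dy":0,"dz":0,"yaw":0},{"claw":1,"dx":0,"dy":0,"dz":-0.6,"yaw":0},{"claw":1,"dx":0,"dy":0,"dz":-1,"yaw":0},{"claw":1,"dx":0,"dy":0,"dz":-1,"yaw":0},{"claw":1,"dx":0,"dy":0,"dz":-1,"yaw":0}]}}

```text
time_s: 14.0
ee_pos: [466.2, 22.3, 194.8]
ee_rot: [-179.9, -0.0, 165.6]
force: [-0.4, -0.9, 0.2]
gripper_width: 0.1
```

Request:
{"op": "drive_tool", "data": {"moves": [{"claw":1,"dx":0,"dy":0,"dz":-0.6,"yaw":0},{"claw":1,"dx":0,"dy":0,"dz":0,"yaw":0}]}}

```text
time_s: 14.25
ee_pos: [467.3, 22.4, 209.7]
ee_rot: [-179.9, 0.2, 165.6]
force: [0.6, 0.2, 0.3]
gripper_width: 0.6
```

Request:
{"op": "drive_tool", "data": {"moves": [{"claw":1,"dx":-0.6,"dy":0,"dz":0,"yaw":0},{"claw":1,"dx":-1,"dy":0.1,"dz":0,"yaw":0},{"claw":1,"dx":-1,"dy":0.1,"dz":0,"yaw":0},{"claw":1,"dx":-1,"dy":0.1,"dz":0,"yaw":0},{"claw":1,"dx":-1,"dy":0.1,"dz":0,"yaw":0}]}}

```text
time_s: 14.88
ee_pos: [561.2, 6.1, 205.8]
ee_rot: [-179.8, -0.1, 165.6]
force: [-0.2, -0.5, 1.0]
gripper_width: 0.5
```

Request:
{"op": "drive_tool", "data": {"moves": [{"claw":1,"dx":-1,"dy":0.1,"dz":0,"yaw":0},{"claw":1,"dx":-1,"dy":0.1,"dz":0,"yaw":0},{"claw":1,"dx":-1,"dy":0.1,"dz":0,"yaw":0},{"claw":1,"dx":-0.6,"dy":0,"dz":0,"yaw":0},{"claw":1,"dx":0,"dy":0,"dz":0,"yaw":0}]}}

```text
time_s: 15.5
ee_pos: [636.9, -7.9, 198.6]
ee_rot: [-179.7, -0.6, 165.6]
force: [-0.8, -0.0, -0.4]
gripper_width: -0.0
```

Run:
```python
from h import *
s=telemetry.state();print(s['ee_pos'],s['ee_rot']);snap('scene','s4');f=snap('wrist','w4')
cv2.imwrite('pics/m4.png',np.hstack([cv2.resize(f['color'],(400,300)),cv2.resize(cv2.imread('pics/s4.png'),(400,300))]))
```

```text
[636.86383076  -7.85747971 198.55966335] [-179.70349934   -0.60386889  165.5839518 ]
```

View pics/m4.png

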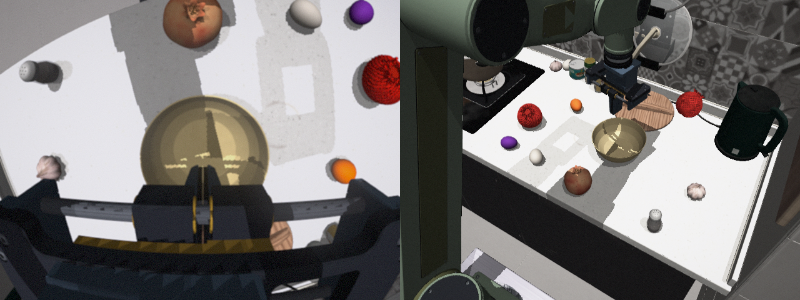

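The bowl in the wrist view spans x about 225 to 430, centred under the fingers, slightly further out. The other things stand where they were.

Request:
{"op": "drive_tool", "data": {"moves": [{"claw":1,"dx":-0.6,"dy":0,"dz":0.5,"yaw":0},{"claw":1,"dx":-0.6,"dy":0,"dz":0.7,"yaw":0},{"claw":1,"dx":0,"dy":0,"dz":0.9,"yaw":0},{"claw":1,"dx":0,"dy":0,"dz":0.9,"yaw":0},{"claw":1,"dx":0,"dy":0,"dz":0.6,"yaw":0}]}}

```text
time_s: 16.23
ee_pos: [660.3, -14.3, 122.5]
ee_rot: [-179.7, -0.6, 165.6]
force: [0.0, -0.3, -0.6]
gripper_width: 0.3
```

Request:
{"op": "drive_tool", "data": {"moves": [{"claw":1,"dx":0,"dy":0,"dz":0.7,"yaw":0},{"claw":1,"dx":0,"dy":0,"dz":0.6,"yaw":0},{"claw":1,"dx":0,"dy":0,"dz":0.4,"yaw":0},{"claw":1,"dx":0,"dy":0,"dz":0.1,"yaw":0},{"claw":1,"dx":0,"dy":0,"dz":0,"yaw":0}]}}

```text
time_s: 16.85
ee_pos: [660.0, -14.5, 83.2]
ee_rot: [-179.7, -0.6, 165.6]
force: [0.7, 0.7, -0.0]
gripper_width: 0.1
```

Run:
```python
from h import *
snap('scene','s5');f=snap('wrist','w5');s=telemetry.state();print(s['ee_pos'],s['ee_rot'],s['time_s'])
cv2.imwrite('pics/m5.png',np.hstack([cv2.resize(f['color'],(400,300)),cv2.resize(cv2.imread('pics/s5.png')[120:360,160:480],(400,300))]))
```

```text
[660.18433642 -14.49573693  83.54406885] [-179.70774596   -0.58434261  165.61122015] 16.95
```

View pics/m5.png

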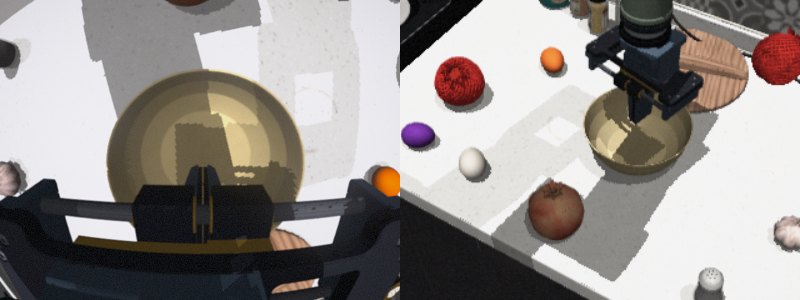

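The fingers are centred over the bowl: in the scene crop the tips are at about (640,118), within the rim spanning 585 to 692. I hold, then hand in.

Request:
{"op": "drive_tool", "data": {"moves": [{"claw":1,"dx":0,"dy":0,"dz":0,"yaw":0},{"claw":1,"dx":0,"dy":0,"dz":0,"yaw":0},{"claw":1,"dx":0,"dy":0,"dz":0,"yaw":0},{"claw":1,"dx":0,"dy":0,"dz":0,"yaw":0},{"claw":1,"dx":0,"dy":0,"dz":0,"yaw":0}]}}

```text
time_s: 17.58
ee_pos: [660.8, -14.5, 84.8]
ee_rot: [-179.7, -0.5, 165.6]
force: [-0.3, -0.0, 0.6]
gripper_width: 0.5
```

Request:
{"op": "drive_tool", "data": {"moves": [{"claw":1,"dx":0,"dy":0,"dz":0,"yaw":0},{"claw":1,"dx":0,"dy":0,"dz":0,"yaw":0},{"claw":1,"dx":0,"dy":0,"dz":0,"yaw":0},{"claw":1,"dx":0,"dy":0,"dz":0,"yaw":0},{"claw":1,"dx":0,"dy":0,"dz":0,"yaw":0}]}}

```text
time_s: 18.2
ee_pos: [660.8, -14.5, 84.7]
ee_rot: [-179.7, -0.5, 165.6]
force: [-0.1, -0.3, 0.1]
gripper_width: 0.7
```

Request:
{"op": "drive_tool", "data": {"moves": [{"claw":1,"dx":0,"dy":0,"dz":0,"yaw":0},{"claw":1,"dx":0,"dy":0,"dz":0,"yaw":0},{"claw":1,"dx":0,"dy":0,"dz":0,"yaw":0},{"claw":1,"dx":0,"dy":0,"dz":0,"yaw":0},{"claw":1,"dx":0,"dy":0,"dz":0,"yaw":0}]}}

```text
time_s: 18.82
ee_pos: [660.8, -14.5, 84.7]
ee_rot: [-179.7, -0.5, 165.6]
force: [-0.8, -0.1, -1.2]
gripper_width: 0.2
```

Request:
{"op": "drive_tool", "data": {"moves": [{"claw":1,"dx":0,"dy":0,"dz":0,"yaw":0},{"claw":1,"dx":0,"dy":0,"dz":0,"yaw":0}]}}

```text
time_s: 19.08
ee_pos: [660.7, -14.5, 84.7]
ee_rot: [-179.7, -0.5, 165.6]
force: [0.4, -0.2, 0.8]
gripper_width: 0.2
```

Run:
```python
from h import *
s=telemetry.state();print(s['ee_pos'],s['time_s'],s['force'])
print(job.job_done())
```

```text
[660.7489452  -14.532988    84.67151212] 19.075 [ 0.4430862  -0.1785399   0.76316187]
the job is handed in; nothing more can be done
None
```

The job is handed in. With the fingers shut, the arm pointed at the egg in the front half, then the pomegranate, then down into the bowl, where it stayed.

| Target | Fingertip position (mm) | Height above it | Held |
|---|---|---|---|
| Egg | 480, 200, z 71.5 | about 26 mm above its top | about 2.6 s |
| Pomegranate | 467, 22, z 120 | about 26 mm above the crown tip | about 2.5 s |
| Bowl | 661, −14.5, z 85 | about 17 mm above the rim, about 2 mm from its middle | to the end, at 19.1 s |

- **Contact:** Readings stayed at noise level, about 1 N, and the pictures showed nothing had moved. Between targets the arm travelled at about 200 to 220 mm and did not pass over the garlic, apple or shaker.
- **Where the checks disagreed:** The camera views differed by a few mm. The crown triangulated at 80 to 91 mm depending on the pixel picked, against 94 mm in the text. The bowl rim came out at about 63 mm against 68 mm. I used the text's values for these two hover heights. The egg's centre height agreed, at 20 to 22 mm.

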